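# Set the magnifier over the bed tray's edge for the night

## Robot

A 7-joint arm with a two-finger parallel gripper is mounted at the origin on the work surface. World frame = base frame: x ahead of the robot, y to its left, z up, the work surface at z = 0. Lengths are in m, angles in rad, forces in N, time in s.
With the tool pointing down it reaches from about 0.4 to 0.925 m from the base axis. Payload 5.6 kg.
Tool frame: the origin (TCP) lies midway between the tips of the shut fingers; the grasp point (between the pads) lies 19 mm behind it; z points along the fingers, x is the direction in which the jaws open and shut, and the axes are right-handed (so a half turn about z gives the same grasp; the last joint's range is limited). The gripper opens to 85 mm and grips with 20 to 120 N. Pads are 22 mm wide; open, the fingers measure 114 mm over their backs; the gripper's body (76 mm by 85 mm) begins 54 mm behind the grasp point. The pads swing forward as they close: fully open they stand 13 mm farther back than shut.
Start: joints at [-1.272, 0.468, -0.012, 1.603, 0.006, 1.071, -0.056], TCP at [0.218, 0.612, 0.231] pointing down, gripper open.
Joint ranges: [-2.53, 2.53], [-0.31, 2.02], [-1.57, 1.55], [0.28, 2.44], [-1.29, 4.43], [0.15, 1.84], [-2.92, 2.92]. Speed limits (rad/s): [2.57, 2.57, 3.14, 3.14, 3.14, 3.14, 3.14].

## Interface

Orientations are given as a unit quaternion [w, x, y, z].
In Python, from rig import readout, cams, r, finder gives the robot as it stands.
- The arm moves only by the shell command python3 -m jog 'ROWS'. ROWS is JSON, a list of rows, each an object of numbers: "tx", "ty", "tz": the shift along the world's x, y, z in m; "twist": the turn about the world's z in rad; "jaw": the opening, from 0 (shut) to 1 (fully open). A call has 1 to 12 rows; each row is the pose to reach, as a shift and turn from the pose measured when the call began; what a row does not reach only later rows make up. A row lasts 1/12 s, in which the tool goes at most 41.7 mm and 7.16 degrees, less where a joint would pass 70% of its speed; a pose out of reach is approached as far as the arm can. A call with a gripper value outside its range is refused whole. The fingers move at their own pace and stop on an object; the grip force is fixed at half the most. Time passes only in rows, so rows that repeat a pose let the fingers close. It gives the time, the measured TCP pose, the force and the opening at its end, in the units of the state.
- readout.read_state(): the state, without advancing time (a new reading comes with each control period).
- cams.read_camera(name): name is "scene" or "side" or "wrist"; returns a dict with "img" (420x560x3 uint8, red, green, blue), "fx", "fy", "cx", "cy" (pixels), "camera_from_world" (4x4, takes a point from world to camera coordinates). Camera axes: x right, y down, z forward; pixel columns grow to the right and rows downward; lengths in m; the calibration is good to about 2 mm. A picture is of the moment at which its call begins. There is no depth.
- r.hand_in(): hands the job in, once; it reports no verdict.
Trained networks look in the newest picture that a camera, given by its name, has taken for a name from the list of things; names that differ only in an ending like _2 or _b are one class to them, and where a whole thing is asked for, a point or a joint stands for the part that bears it (a point fixed in the world has none). Each returns a list of dicts, best first, with "p" (0 to 1); they miss things now and then, are a little off and sometimes report something else, mostly with a low value. They report only what shows in the picture. A call takes as long as a camera call.
- finder.boxes_of(camera, thing): "xy" ([column, row] in pixels, amid what is visible of it).
- finder.outline_of(camera, thing): "region" (420x560 bool, what is visible of it) and "xy" ([column, row] in pixels, amid what is visible of it).
- finder.pinpoint(camera, thing): "xy" ([column, row] in pixels: a listed point, or the origin of a listed thing).
The state is a dict: "t": time; "q": joint angles; "joint_vel": joint speeds; "tau": joint torques, N m; "tool_pos": TCP position; "orientation": TCP orientation; "force": force on the tool from outside, world axes, zero at the start; "ft_torque": the same for the moment, N m; "opening": finger opening in m.
Only numpy, scipy, OpenCV 4.12 (cv2) and the standard library are available. Lean on these libraries where they do the work, as an engineer would, in place of code of your own. Each camera call takes 0.05 s, during which the arm holds its last target.

## Task

On the raised bamboo tray, first push the steel pill box sideways along the front of the tray until it rests against one of the two end rails. Then slide the flat magnifier out over the tray's front edge, the one facing the robot, until it sticks out 30 mm, square to the edge, so that it can be picked up easily in the dark. Only push or drag with the fingertips: lift nothing, and leave everything else standing where it is.

Things in the scene. Friction and masses are not known exactly. Their poses are not given: they have to be found in the camera images.
- tray: Fixed low bamboo tray on short legs, 260 mm (its x) by 460 mm (its y), flat top 70 mm above the table. Origin on the table under its centre, z up; its -x side is the open front edge that faces the robot, at x = -130 mm of its frame; the back is open too. Along both ends (y = +-220 to +-230 mm) runs a rail standing 16 mm above the top. Yaw within about 15 degrees.
- tray_edge (a point): Middle of the tray's front edge, at the height of its top; axes as the tray's: -x points out over the edge.
- magnifier: Loose flat magnifying sheet, clear in a black plastic rim, 90 mm (its x) by 140 mm (its y) by 7 mm thick, about 80 g, lying on the middle of the tray with its long sides roughly along the front edge (within about 12 degrees). Origin at the centre of its underside. It slides when its edge is pushed or when pressed and dragged; its straight back edge is at x = +45 mm.
- magnifier_front (a point): Middle of the magnifier's front long edge (x = -45 mm of the magnifier), at its underside. The overhang is how far this point lies out past the tray's front edge.
- pill_box: Loose closed steel pill box, 36 mm (its x) by 60 mm (its y) by 20 mm high, about 120 g, standing on the tray between the magnifier and the front edge, long side roughly along the edge. Origin at the centre of its underside. Against a rail its centre is about 190 mm from the tray's middle.
- cup: Bystander: yellow hard silicone cup, 70 mm across, 80 mm high, standing in one back corner of the tray. Origin at the centre of its underside.
- jar: Bystander: black drying jar with twist cap, 64 mm across, 64 mm high, standing in the other back corner of the tray. Origin at the centre of its underside.
- glasses_case: Bystander: grey glasses case on the table at the right, 60 x 160 x 40 mm. Origin at the centre of its underside.
- water_bottle: Bystander: glass water bottle on the table at the right, 66 mm across, 170 mm high. Origin at the centre of its underside.
- book: Bystander: closed book lying on the table at the left, 130 x 190 x 28 mm. Origin at the centre of its underside.

How it is judged:
By the outcome, as a careful person would: the job done as asked, in the order asked, and still so for the second after the job is handed in, with the robot touching nothing.
It also fails if it takes over 51 s, if anything falls off the work surface, if the arm or the gripper's body presses on something with over 40 N, if the wrist force passes 120 N, or if a joint passes its speed limit or range.

## Working session

There is one attempt and no reset: what is moved stays moved. The work goes in short steps, Python scripts to look and compute and a shell command to move; the robot and the scene stay as the last step left them, time stands still between calls to the robot, and variables do not carry over. Pictures are saved under pics/ and viewed, and the job is handed in when it is done.

```bash
mkdir -p pics; ls; python3 - <<'E'
from rig import readout,cams
import cv2
s=readout.read_state();print({k:s[k] for k in('t','tool_pos','orientation','opening','force')})
for n in('scene','side','wrist'):
    c=cams.read_camera(n);cv2.imwrite(f'pics/{n}0.png',c['img'][:,:,::-1]);print(n,c['fx'],c['cx'],c['cy'],c['camera_from_world'])
E
```

```text
pics
{'t': 0.0, 'tool_pos': array([0.21773748, 0.61182144, 0.2303324 ]), 'orientation': array([ 5.77638511e-04,  8.17077530e-01,  5.76527081e-01, -7.07572353e-04]), 'opening': 0.08562471851326993, 'force': array([ 0.05532933, -0.33921609,  0.08326661])}
scene 424.382014187807 276.2544179628715 210.56360802919806 [[-0.7770432   0.62944513  0.00164196  0.44800679]
 [ 0.41342619  0.51233369 -0.7527237  -0.2186184 ]
 [-0.4746395  -0.58422001 -0.65833451  1.53017803]
 [ 0.          0.          0.          1.        ]]
side 491.9081167159323 276.55488124140305 205.02153417943234 [[ 0.92002155 -0.39183429 -0.00512228 -0.54138184]
 [-0.30131947 -0.69901611 -0.64852376  0.26321197]
 [ 0.25053329  0.59819928 -0.76117718  1.2666031 ]
 [ 0.          0.          0.          1.        ]]
wrist 322.85460052913726 279.1419601694109 211.59718371229962 [[ 0.33593322  0.94188507 -0.00117935 -0.64973938]
 [ 0.89094388 -0.3173578   0.32481229 -0.04187384]
 [ 0.30556157 -0.11016597 -0.94577777  0.38233932]
 [ 0.          0.          0.          1.        ]]
```

View pics/scene0.png

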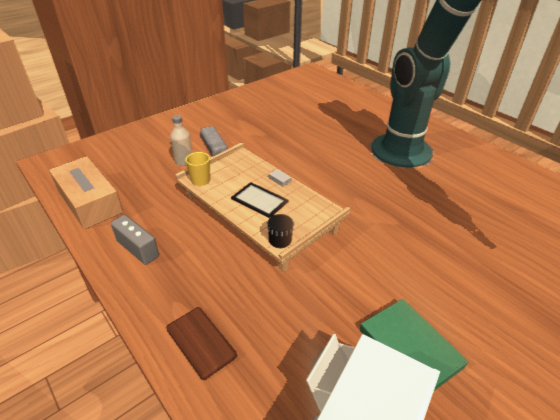

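View pics/side0.png

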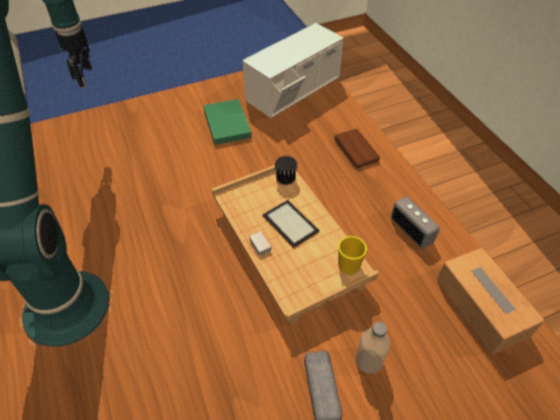

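View pics/wrist0.png

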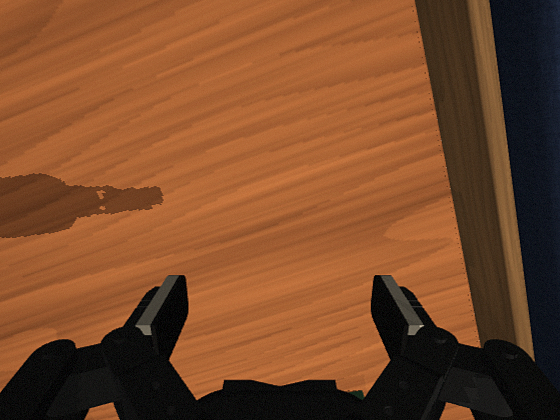

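The scene view shows the tray around (262,205), with the pill box at (280,177), the magnifier at (260,199), the jar at (281,231) and the cup at (199,169). The side view shows the pill box at (261,244) and the magnifier at (291,222). Next I'll measure poses from the outlines.

```bash
cat > h.py <<'E'
import numpy as np,cv2
from scipy.optimize import least_squares
from rig import readout,cams,finder
def ray(c,uv,z):
    M=np.array(c['camera_from_world']);R=M[:3,:3];t=M[:3,3]
    o=-R.T@t;d=R.T@np.array([(uv[0]-c['cx'])/c['fx'],(uv[1]-c['cy'])/c['fy'],1.])
    return o+d*(z-o[2])/d[2]
def proj(c,P):
    M=np.array(c['camera_from_world']);p=np.atleast_2d(P)@M[:3,:3].T+M[:3,3]
    return np.c_[c['fx']*p[:,0]/p[:,2]+c['cx'],c['fy']*p[:,1]/p[:,2]+c['cy']]
def boxpts(pose,sx,sy,z0,z1):
    x,y,a=pose;ca,sa=np.cos(a),np.sin(a)
    return np.array([[x+ca*i*sx/2-sa*j*sy/2,y+sa*i*sx/2+ca*j*sy/2,z] for i in(-1,1) for j in(-1,1) for z in(z0,z1)])
def hullfit(views,pose0,sx,sy,z0,z1):
    """views: list of (cam,mask). fit silhouette by signed distance of mask contour to hull"""
    conts=[]
    for c,m in views:
        cs,_=cv2.findContours(m.astype(np.uint8),cv2.RETR_EXTERNAL,cv2.CHAIN_APPROX_NONE)
        conts.append(max(cs,key=len)[:,0,:].astype(float))
    def f(p):
        r=[]
        for (c,m),ct in zip(views,conts):
            h=cv2.convexHull(proj(c,boxpts(p,sx,sy,z0,z1)).astype(np.float32))
            r+=[cv2.pointPolygonTest(h,(float(u),float(v)),True)-0.5 for u,v in ct]
        return np.array(r)
    s=least_squares(f,pose0,x_scale=[.01,.01,.05],diff_step=1e-3,loss='soft_l1')
    return s.x,np.sqrt(np.mean(s.fun**2))
E
python3 - <<'E'
from h import *
C={n:cams.read_camera(n) for n in('scene','side')}
for n in C:
    img=C[n]['img'][:,:,::-1].copy()
    for th in('tray','magnifier','pill_box','cup','jar'):
        o=finder.outline_of(n,th); b=finder.pinpoint(n,th)
        print(n,th,[(x['p'],x['xy'],x['region'].sum()) for x in o][:2],[(x['p'],x['xy']) for x in b][:2])
        z={'tray':0}.get(th,.07)
        if b: print('   ',ray(C[n],b[0]['xy'],z))
        if o:
            np.save(f'm_{n}_{th}.npy',o[0]['region'])
            cs,_=cv2.findContours(o[0]['region'].astype(np.uint8),0,1);cv2.drawContours(img,cs,-1,(255,0,255),1)
    b=finder.pinpoint(n,'tray_edge');print([(x['p'],x['xy'],ray(C[n],x['xy'],.07)) for x in b])
    x0,y0=(170,130) if n=='scene' else (200,150)
    cv2.imwrite(f'pics/{n}1.png',cv2.resize(img[y0:y0+180,x0:x0+190],None,fx=3.3,fy=3.3,interpolation=2)[:600])
E
```

```text
scene tray [(0.93, [254.7, 211.1], np.int64(7916))] [(0.93, [258.5, 212.7]), (0.23, [267.9, 192.5])]
    [ 6.05198602e-01 -4.91572769e-02 -1.11022302e-16]
scene magnifier [(0.76, [263.0, 198.2], np.int64(1105))] [(0.68, [258.4, 198.6])]
    [ 0.61515664 -0.03351597  0.07      ]
scene pill_box [(0.5, [279.6, 176.4], np.int64(234))] [(0.53, [279.6, 181.3])]
    [ 0.51639254 -0.05850461  0.07      ]
scene cup [(0.73, [201.2, 168.3], np.int64(690))] [(0.58, [200.8, 184.3])]
    [ 0.70804783 -0.19417956  0.07      ]
scene jar [(0.92, [279.7, 228.4], np.int64(776))] [(0.72, [277.3, 237.4])]
    [0.67217326 0.12214022 0.07      ]
[(0.55, [286.6, 176.7], array([ 0.48519501, -0.06297944,  0.07      ]))]
side tray [(0.93, [294.0, 247.4], np.int64(10929)), (0.58, [290.2, 222.0], np.int64(1340))] [(0.55, [289.8, 248.0])]
    [ 0.60464116 -0.0570727   0.        ]
side magnifier [(0.88, [291.1, 219.5], np.int64(1416))] [(0.75, [288.7, 221.0])]
    [ 0.61770521 -0.01774662  0.07      ]
side pill_box [(0.64, [260.3, 245.7], np.int64(320))] [(0.79, [261.0, 247.9])]
    [ 0.51361107 -0.07178825  0.07      ]
side cup [(0.9, [355.3, 255.3], np.int64(845))] [(0.76, [353.2, 263.3])]
    [ 0.71357402 -0.2105839   0.07      ]
side jar [(0.8, [286.8, 168.3], np.int64(529))] [(0.65, [287.4, 178.4])]
    [0.67997819 0.13171651 0.07      ]
[(0.81, [247.4, 248.2], array([ 0.48026092, -0.058495  ,  0.07      ]))]
```

```bash
python3 - <<'E'
from h import *
C={n:cams.read_camera(n) for n in('scene','side')}
def v(t): return [(C[n],np.load(f'm_{n}_{t}.npy')) for n in C]
import itertools
for names in (['scene','side'],['scene'],['side']):
  for t,sx,sy,z0,z1 in(('magnifier',.09,.14,.07,.077),('pill_box',.036,.06,.07,.09)):
    vs=[(C[n],np.load(f'm_{n}_{t}.npy')) for n in names]
    m=vs[0][1];ys,xs=np.nonzero(m);p=ray(vs[0][0],(xs.mean(),ys.mean()),.075)
    for a in(-.2,.2): print(names,t,hullfit(vs,[p[0],p[1],a],sx,sy,z0,z1))
E
```

```text
['scene', 'side'] magnifier (array([ 0.61618516, -0.02704947,  0.25740657]), np.float64(0.5426519843694522))
['scene', 'side'] magnifier (array([ 0.61618591, -0.02704936,  0.25739329]), np.float64(0.5426505831649722))
['scene', 'side'] pill_box (array([ 0.51360943, -0.06396374,  0.06362634]), np.float64(0.518968904747166))
['scene', 'side'] pill_box (array([ 0.51360931, -0.06396392,  0.06374504]), np.float64(0.5189719669591524))
['scene'] magnifier (array([ 0.61438185, -0.0266569 ,  0.24054971]), np.float64(0.3837657157455715))
['scene'] magnifier (array([ 0.6143818 , -0.02665682,  0.24054852]), np.float64(0.3837658329183743))
['scene'] pill_box (array([ 0.51340089, -0.06330477,  0.03559485]), np.float64(0.5090925461826059))
['scene'] pill_box (array([ 0.51340273, -0.06330535,  0.0324818 ]), np.float64(0.5090684350862535))
['side'] magnifier (array([ 0.61744338, -0.02720997,  0.26498967]), np.float64(0.43866445871721454))
['side'] magnifier (array([ 0.61744344, -0.02721058,  0.2649835 ]), np.float64(0.4386639833999933))
['side'] pill_box (array([ 0.51369439, -0.06434886,  0.0665947 ]), np.float64(0.5100925069197934))
['side'] pill_box (array([ 0.51369539, -0.06435091,  0.06682139]), np.float64(0.5100931840034394))
```

View pics/scene1.png

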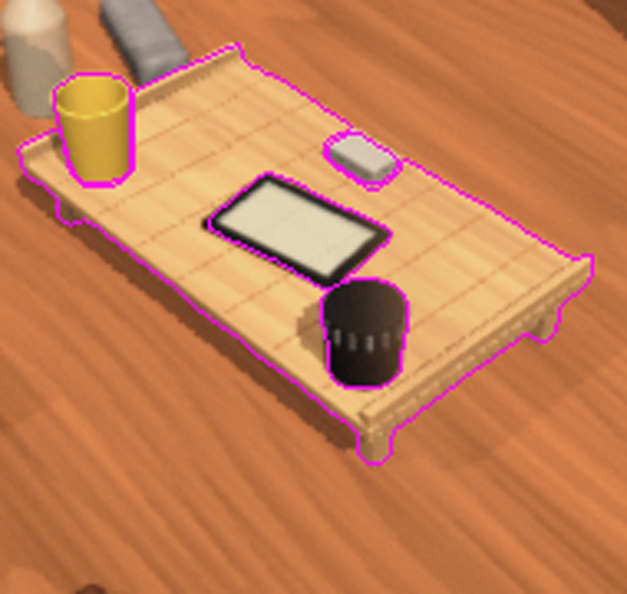

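View pics/side1.png

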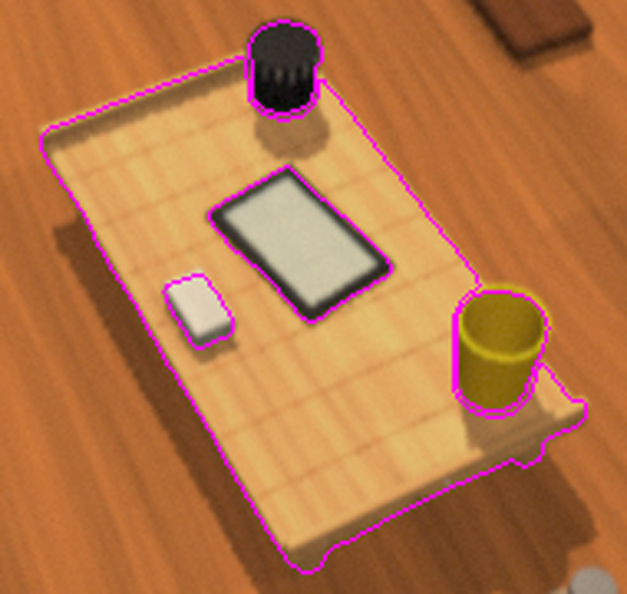

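Both outlines fit tightly. Now I'll fit the tray pose from contour segments with known geometry: the front top edge and the -y rail top in the scene view, and the +y rail top and back top edge in the side view.

```bash
cat > tray.py <<'E'
from h import *
C={n:cams.read_camera(n) for n in('scene','side')}
def cont(n):
    m=np.load(f'm_{n}_tray.npy').astype(np.uint8)
    for t in('cup','jar','pill_box'):  m|=0
    cs,_=cv2.findContours(m,0,cv2.CHAIN_APPROX_NONE);return max(cs,key=len)[:,0,:].astype(float)
def seg(n,a,b,tol=2.2,off=(0,0)):
    x0,y0=(170,130) if n=='scene' else (200,150)
    a=np.array(a)/3.3+[x0,y0];b=np.array(b)/3.3+[x0,y0]
    d=(b-a)/np.linalg.norm(b-a);nn=np.array([-d[1],d[0]]);p=cont(n)
    s=(p-a)@d;e=(p-a)@nn;k=(s>0)&(s<np.linalg.norm(b-a))&(abs(e)<tol);return p[k]
# (cam, pts, line endpoints in tray frame)
L=[('scene',seg('scene',(260,85),(330,125)),(-.13,-.2,.07),(-.13,.2,.07)),
('scene',seg('scene',(410,165),(570,258)),(-.13,-.2,.07),(-.13,.2,.07)),
('scene',seg('scene',(140,97),(225,55)),(-.12,-.23,.086),(.12,-.23,.086)),
('side',seg('side',(55,125),(240,60)),(-.12,.23,.086),(.12,.23,.086)),
('side',seg('side',(335,95),(470,275)),(.13,-.2,.07),(.13,.2,.07))]
for l in L:print(l[0],len(l[1]))
def w(p,q):
    x,y,a=p;c,s=np.cos(a),np.sin(a);return [x+c*q[0]-s*q[1],y+s*q[0]+c*q[1],q[2]]
cen={n:proj(C[n],[.6,-.05,.07])[0] for n in C}
def f(p,sep=False):
    out=[]
    for n,pt,a,b in L:
        A,B=proj(C[n],[w(p,a),w(p,b)]);d=(B-A)/np.linalg.norm(B-A);nn=np.array([-d[1],d[0]])
        if (cen[n]-A)@nn<0: nn=-nn
        e=(pt-A)@nn-0.5   # mask boundary pixel centre is ~.5 px inside
        out.append(e)
    return out if sep else np.concatenate(out)
s=least_squares(f,[.605,-.05,.1],loss='soft_l1',x_scale=[.01,.01,.05])
print('tray',s.x,[round(float(e.mean()),2) for e in f(s.x,True)])
t=s.x;np.save('tray.npy',t)
def loc(P):
    c,sn=np.cos(t[2]),np.sin(t[2]);d=np.array(P[:2])-t[:2];return [c*d[0]+sn*d[1],-sn*d[0]+c*d[1]]
for n,P in(('mag',[.6162,-.0270,.2574]),('pill',[.5136,-.0640,.0637])):print(n,loc(P),np.degrees(P[2]-t[2]))
for n in C:
    img=cv2.resize(C[n]['img'][:,:,::-1],None,fx=4,fy=4,interpolation=2)
    q=[[(-.13,-.22,.07),(-.13,.22,.07),(.13,.22,.07),(.13,-.22,.07)],[(-.13,.23,.086),(.13,.23,.086),(.13,.22,.086),(-.13,.22,.086)],[(-.13,-.23,.086),(.13,-.23,.086),(.13,-.22,.086),(-.13,-.22,.086)]]
    for r in q:
        cv2.polylines(img,[np.int32((proj(C[n],[w(t,x) for x in r])+.5)*4)],True,(255,0,255),1)
    for P,sx,sy,z in(([.6162,-.0270,.2574],.09,.14,.077),([.5136,-.0640,.0637],.036,.06,.09)):
        cv2.polylines(img,[np.int32((proj(C[n],boxpts(P,sx,sy,z,z)[[0,2,6,4]])+.5)*4)],True,(0,255,0),1)
    x0,y0=(170,130) if n=='scene' else (200,150)
    cv2.imwrite(f'pics/{n}2.png',img[y0*4:y0*4+600,x0*4:x0*4+760])
E
python3 tray.py
```

```text
scene 0
scene 48
scene 4
side 56
side 54
tray [ 0.602986   -0.05278677  0.08639972] [nan, -0.15, 1.28, 0.05, -0.1]
mag [np.float64(0.01538990598843061), np.float64(0.024550318706127647)] 9.797594592524705
pill [np.float64(-0.09002019591892785), np.float64(-0.00345808031774213)] -1.3005978991593425tray.py:31: RuntimeWarning: Mean of empty slice.
  print('tray',s.x,[round(float(e.mean()),2) for e in f(s.x,True)])
  ret = ret.dtype.type(ret / rcount)
```

View pics/scene2.png

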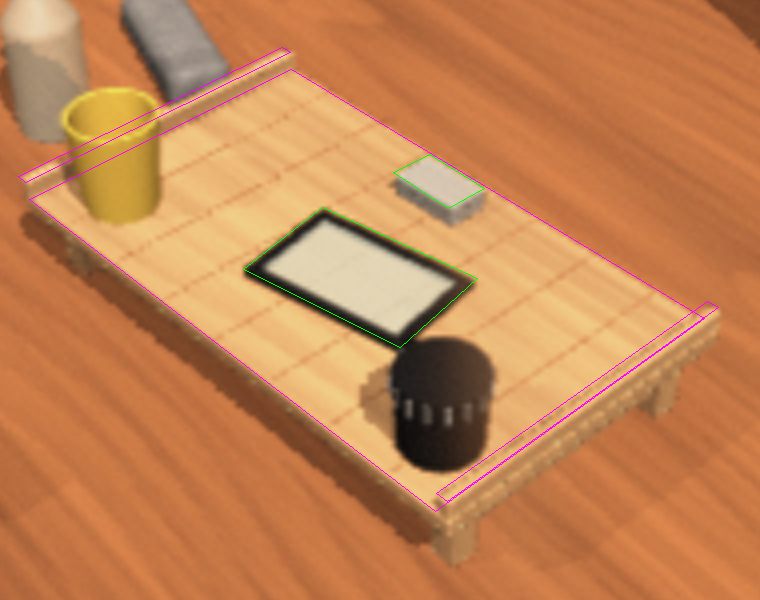

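View pics/side2.png

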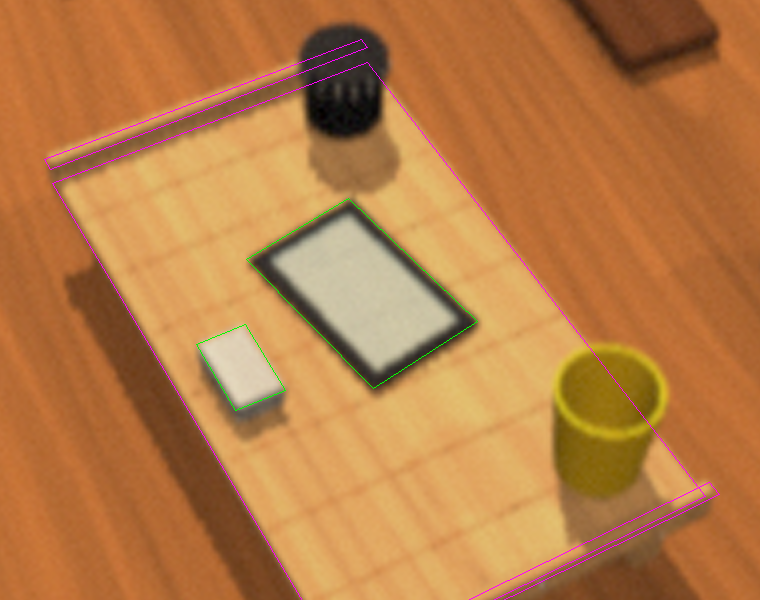

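The overlays match in both views. The tray is at (0.603, -0.053) with yaw 4.95°. In tray coordinates the pill box is at (-90, -3) mm and the magnifier at (15, 25) mm, yaw 9.8°. 

My plan is to push the pill box toward +y, the free side, with shut fingers. Then I'll square and push the magnifier with the open fingers on its back edge. First I move to the start point, world (0.521, -0.145), and turn 0.428 rad.

```bash
python3 -m jog '[{"tx":0.013,"ty":-0.033,"jaw":0,"twist":0.05},{"tx":0.028,"ty":-0.07,"jaw":0,"twist":0.1},{"tx":0.042,"ty":-0.105,"jaw":0,"twist":0.15},{"tx":0.056,"ty":-0.14,"jaw":0,"twist":0.2},{"tx":0.07,"ty":-0.175,"jaw":0,"twist":0.25},{"tx":0.084,"ty":-0.21,"jaw":0,"twist":0.3},{"tx":0.098,"ty":-0.245,"jaw":0,"twist":0.35},{"tx":0.112,"ty":-0.28,"jaw":0,"twist":0.4},{"tx":0.126,"ty":-0.315,"jaw":0,"twist":0.428},{"tx":0.14,"ty":-0.35,"jaw":0,"twist":0.428},{"tx":0.154,"ty":-0.385,"jaw":0,"twist":0.428},{"tx":0.168,"ty":-0.42,"jaw":0,"twist":0.428}]'
```

```text
validation failed for argument at $[0]...
```

```bash
python3 -m jog '[{"tx":0.013,"ty":-0.033,"tz":0,"twist":0.05,"jaw":0},{"tx":0.028,"ty":-0.07,"tz":0,"twist":0.1,"jaw":0},{"tx":0.042,"ty":-0.105,"tz":0,"twist":0.15,"jaw":0},{"tx":0.056,"ty":-0.14,"tz":0,"twist":0.2,"jaw":0},{"tx":0.07,"ty":-0.175,"tz":0,"twist":0.25,"jaw":0},{"tx":0.084,"ty":-0.21,"tz":0,"twist":0.3,"jaw":0},{"tx":0.098,"ty":-0.245,"tz":0,"twist":0.35,"jaw":0},{"tx":0.112,"ty":-0.28,"tz":0,"twist":0.4,"jaw":0},{"tx":0.126,"ty":-0.315,"tz":0,"twist":0.428,"jaw":0},{"tx":0.14,"ty":-0.35,"tz":0,"twist":0.428,"jaw":0},{"tx":0.154,"ty":-0.385,"tz":0,"twist":0.428,"jaw":0},{"tx":0.168,"ty":-0.42,"tz":0,"twist":0.428,"jaw":0}]'
```

```text
t: 2.55
tool_pos: [0.3863, 0.1907, 0.2317]
orientation: [0.0, 0.676, 0.737, 0.001]
force: [0.6, 0.3, 0.3]
opening: 0.0002
```

```bash
python3 -m jog '[{"tx":0.015,"ty":-0.037,"tz":0,"twist":0,"jaw":0},{"tx":0.03,"ty":-0.075,"tz":0,"twist":0,"jaw":0},{"tx":0.045,"ty":-0.112,"tz":0,"twist":0,"jaw":0},{"tx":0.06,"ty":-0.15,"tz":0,"twist":0,"jaw":0},{"tx":0.075,"ty":-0.187,"tz":0,"twist":0,"jaw":0},{"tx":0.09,"ty":-0.225,"tz":0,"twist":0,"jaw":0},{"tx":0.105,"ty":-0.262,"tz":0,"twist":0,"jaw":0},{"tx":0.12,"ty":-0.3,"tz":-0.01,"twist":0,"jaw":0},{"tx":0.134,"ty":-0.336,"tz":-0.03,"twist":0,"jaw":0},{"tx":0.134,"ty":-0.336,"tz":-0.065,"twist":0,"jaw":0},{"tx":0.134,"ty":-0.336,"tz":-0.1,"twist":0,"jaw":0},{"tx":0.134,"ty":-0.336,"tz":-0.12,"twist":0,"jaw":0}]'
python3 - <<'E'
from h import *
c=cams.read_camera('wrist');cv2.imwrite('pics/w3.png',c['img'][:,:,::-1])
c=cams.read_camera('side');cv2.imwrite('pics/s3.png',cv2.resize(c['img'][120:320,160:400,::-1],None,fx=3,fy=3))
E
```

```text
t: 3.55
tool_pos: [0.5186, -0.1458, 0.1085]
orientation: [-0.001, 0.677, 0.736, -0.001]
force: [-0.5, 1.0, 0.1]
opening: -0.0
```

View pics/w3.png

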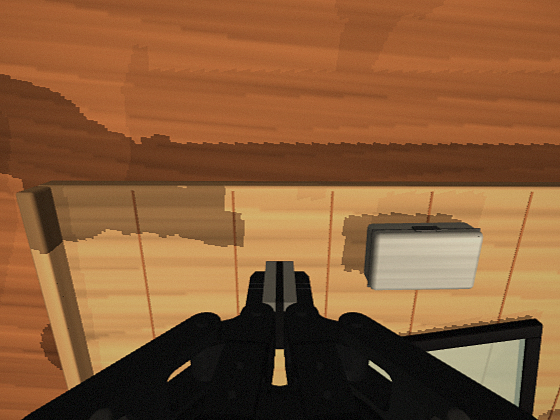

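View pics/s3.png

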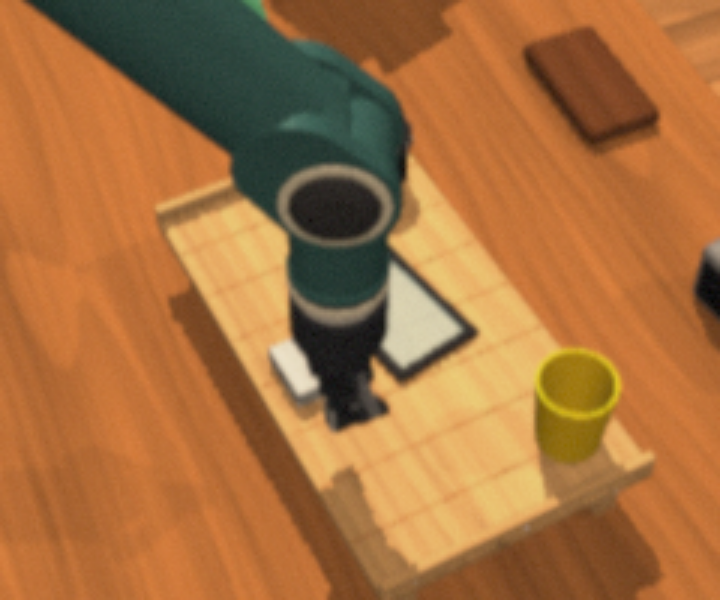

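The wrist view shows the front edge level at row 183, so the tool is square to the tray. The pill box is at about (423,257), to the right of the fingertips at (280,275). I'll check the pill box and the edge with the wrist camera.

```bash
python3 - <<'E'
from h import *
t=np.load('tray.npy')
def loc(P):
    c,sn=np.cos(t[2]),np.sin(t[2]);d=np.array(P[:2])-t[:2];return np.round([c*d[0]+sn*d[1],-sn*d[0]+c*d[1]],4)
c=cams.read_camera('wrist')
o=finder.outline_of('wrist','pill_box');print(o[0]['p'])
print('pill local',*[(loc(x),x[2]-t[2],r) for x,r in [hullfit([(c,o[0]['region'])],[.5136,-.064,.06],.036,.06,.07,.09)]])
for u in(100,250,400,520):print('edge',loc(ray(c,(u,186),.07)))
print('tcp',loc(readout.read_state()['tool_pos']))
E
```

```text
0.67
pill local (array([-0.0893, -0.002 ]), np.float64(0.00543912916426105), np.float64(1.7122597707479994))
edge [-0.1303 -0.1877]
edge [-0.1301 -0.1005]
edge [-0.13   -0.0131]
edge [-0.1298  0.0569]
tcp [-0.09   -0.0853]
```

```bash
python3 -m jog '[{"tx":0,"ty":0,"tz":-0.015,"twist":0,"jaw":0},{"tx":0,"ty":0,"tz":-0.0305,"twist":0,"jaw":0},{"tx":0,"ty":0,"tz":-0.0305,"twist":0,"jaw":0},{"tx":-0.001,"ty":0.012,"tz":-0.0305,"twist":0,"jaw":0},{"tx":-0.0021,"ty":0.024,"tz":-0.0305,"twist":0,"jaw":0},{"tx":-0.003,"ty":0.034,"tz":-0.0305,"twist":0,"jaw":0},{"tx":-0.0038,"ty":0.044,"tz":-0.0305,"twist":0,"jaw":0},{"tx":-0.0047,"ty":0.054,"tz":-0.0305,"twist":0,"jaw":0},{"tx":-0.0055,"ty":0.064,"tz":-0.0305,"twist":0,"jaw":0},{"tx":-0.0064,"ty":0.074,"tz":-0.0305,"twist":0,"jaw":0},{"tx":-0.0073,"ty":0.084,"tz":-0.0305,"twist":0,"jaw":0},{"tx":-0.0081,"ty":0.094,"tz":-0.0305,"twist":0,"jaw":0}]'
cat > look.py <<'E'
from h import *
import sys
t=np.load('tray.npy')
def loc(P):
    c,sn=np.cos(t[2]),np.sin(t[2]);d=np.array(P[:2])-t[:2];return np.round([c*d[0]+sn*d[1],-sn*d[0]+c*d[1]],4)
def wl(x,y):
    c,s=np.cos(t[2]),np.sin(t[2]);return [t[0]+c*x-s*y,t[1]+s*x+c*y]
dims={'pill_box':(.036,.06,.07,.09),'magnifier':(.09,.14,.07,.077)}
tag=sys.argv[1]
print('tcp',loc(readout.read_state()['tool_pos']),readout.read_state()['tool_pos'][2])
# args: cam:thing:x:y (tray-local guess)
seen={}
for a in sys.argv[2:]:
    n,th,x,y=a.split(':')
    if n not in seen:
        seen[n]=cams.read_camera(n);cv2.imwrite(f'pics/{n}_{tag}.png',seen[n]['img'][:,:,::-1])
    if th=='-':continue
    o=finder.outline_of(n,th)
    if not o: print(n,th,'none');continue
    p,r=hullfit([(seen[n],o[0]['region'])],[*wl(float(x),float(y)),t[2]],*dims[th])
    print(n,th,o[0]['p'],o[0]['region'].sum(),'local',loc(p),'yaw',round(np.degrees(p[2]-t[2]),2),'rms',round(r,2))
E
python3 look.py a wrist:pill_box:-.09:.06
```

```text
t: 4.75
tool_pos: [0.5137, -0.0518, 0.0827]
orientation: [0.002, 0.676, 0.737, 0.001]
force: [1.1, -4.9, 7.0]
opening: -0.0001
tcp [-0.0889  0.0087] 0.08266641256832821
wrist pill_box 0.76 9178 local [-0.0886  0.0507] yaw 1.05 rms 3.67
```

View pics/wrist_a.png

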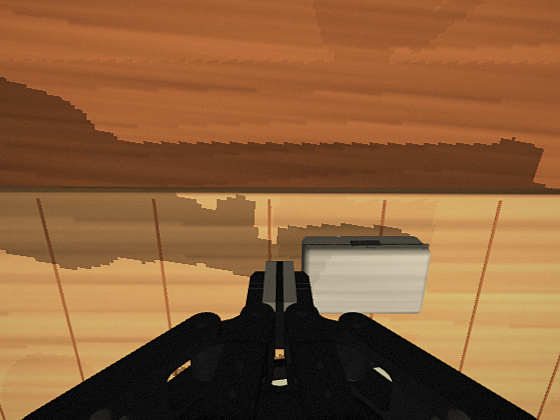

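```bash
python3 - <<'E'
from h import *
s=readout.read_state();print(s['t'],s['tool_pos'],s['force'],s['ft_torque'])
for n,(y,x) in(('side',(160,200)),('scene',(130,200))):
    c=cams.read_camera(n);cv2.imwrite(f'pics/{n}_b.png',cv2.resize(c['img'][y:y+120,x:x+140,::-1],None,fx=5,fy=5,interpolation=2))
s=readout.read_state();print(s['t'],s['tool_pos'],s['force'],s['ft_torque'])
E
```

```text
4.85 [ 0.51344299 -0.05006035  0.08245575] [0.8017464  0.26128491 1.24670869] [-0.12996243 -0.09043878 -0.02763097]
4.95 [ 0.51267879 -0.05040662  0.08185841] [-0.44589815 -0.39264673 -0.43704134] [-0.13976038 -0.05864862  0.01464721]
```

View pics/side_b.png

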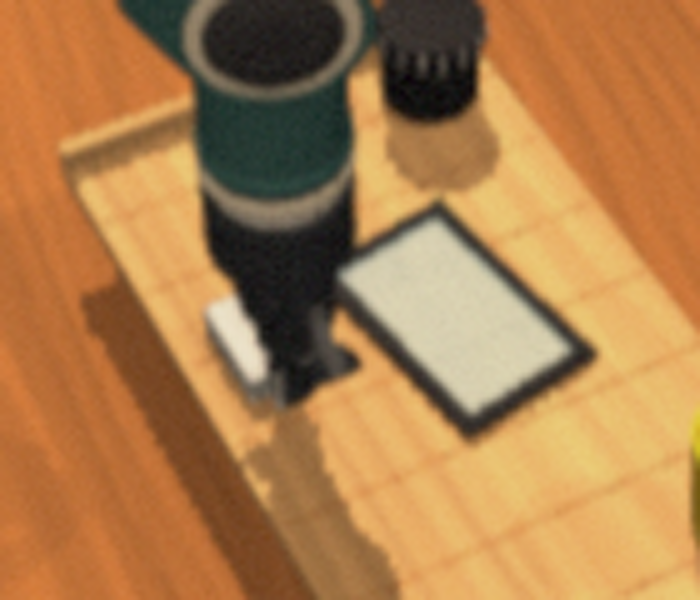

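View pics/scene_b.png

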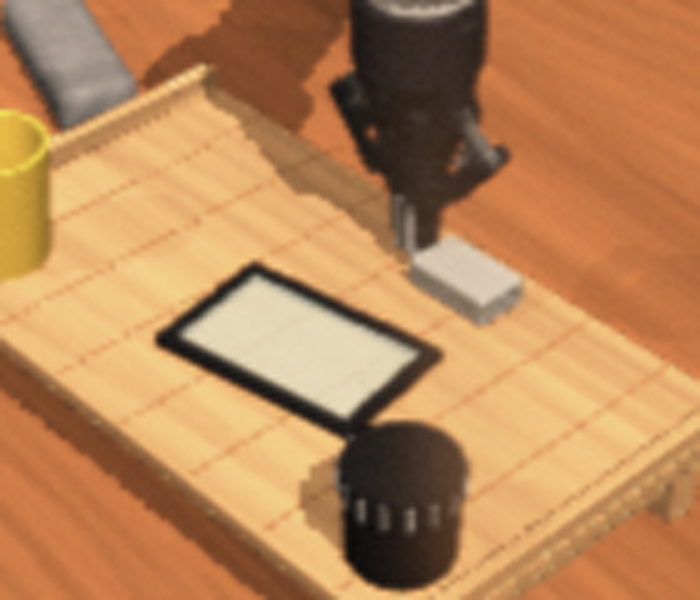

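The force is now zero, the pill box lies flat, and the finger rests on its end face. I'll continue along the tray.

```bash
python3 -m jog '[{"tx":-0.0009,"ty":0.01,"tz":-0.002,"twist":0,"jaw":0},{"tx":-0.0017,"ty":0.02,"tz":-0.002,"twist":0,"jaw":0},{"tx":-0.0026,"ty":0.03,"tz":-0.002,"twist":0,"jaw":0},{"tx":-0.0035,"ty":0.04,"tz":-0.002,"twist":0,"jaw":0},{"tx":-0.0043,"ty":0.05,"tz":-0.002,"twist":0,"jaw":0},{"tx":-0.0052,"ty":0.06,"tz":-0.002,"twist":0,"jaw":0},{"tx":-0.0061,"ty":0.07,"tz":-0.002,"twist":0,"jaw":0},{"tx":-0.0069,"ty":0.08,"tz":-0.002,"twist":0,"jaw":0},{"tx":-0.0078,"ty":0.09,"tz":-0.002,"twist":0,"jaw":0},{"tx":-0.0087,"ty":0.1,"tz":-0.002,"twist":0,"jaw":0},{"tx":-0.0095,"ty":0.11,"tz":-0.002,"twist":0,"jaw":0},{"tx":-0.0104,"ty":0.12,"tz":-0.002,"twist":0,"jaw":0}]'
python3 look.py c wrist:pill_box:-.09:.17
```

```text
t: 5.95
tool_pos: [0.5042, 0.0674, 0.0813]
orientation: [0.002, 0.677, 0.736, 0.001]
force: [0.3, -9.4, 13.3]
opening: 0.0001
tcp [-0.0881  0.1282] 0.0813061236959064
wrist pill_box 0.67 9158 local [-0.0863  0.1708] yaw 0.02 rms 4.13
```

View pics/wrist_c.png

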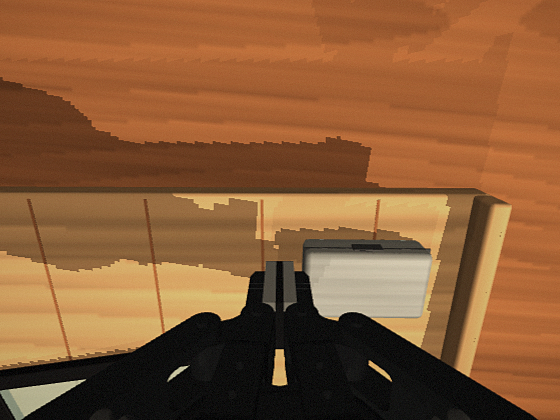

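The pill box is about 20 mm short of the rail. I'll push the rest slowly.

```bash
python3 -m jog '[{"tx":-0.0003,"ty":0.003,"tz":0,"twist":0,"jaw":0},{"tx":-0.0005,"ty":0.006,"tz":0,"twist":0,"jaw":0},{"tx":-0.0008,"ty":0.009,"tz":0,"twist":0,"jaw":0},{"tx":-0.001,"ty":0.012,"tz":0,"twist":0,"jaw":0},{"tx":-0.0012,"ty":0.014,"tz":0,"twist":0,"jaw":0},{"tx":-0.0014,"ty":0.016,"tz":0,"twist":0,"jaw":0},{"tx":-0.0015,"ty":0.017,"tz":0,"twist":0,"jaw":0},{"tx":-0.0015,"ty":0.017,"tz":0,"twist":0,"jaw":0}]'
python3 look.py d wrist:pill_box:-.09:.19
```

```text
t: 6.72
tool_pos: [0.5025, 0.0863, 0.0812]
orientation: [0.002, 0.676, 0.737, 0.002]
force: [0.5, -3.0, 4.2]
opening: -0.0001
tcp [-0.0881  0.1473] 0.0811831691933358
wrist pill_box 0.89 9290 local [-0.0861  0.1905] yaw 0.0 rms 3.89
```

View pics/wrist_d.png

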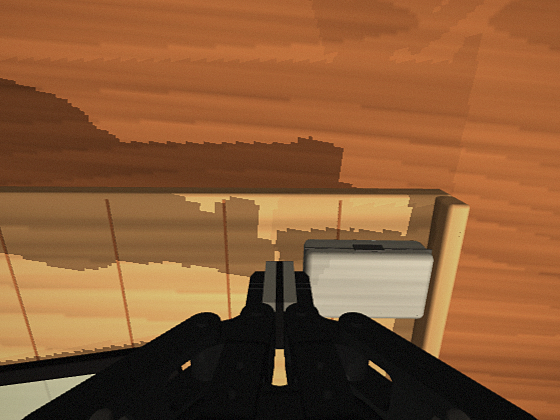

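```bash
python3 -m jog '[{"tx":-0.0001,"ty":0.001,"tz":0,"twist":0,"jaw":0},{"tx":-0.0001,"ty":0.002,"tz":0,"twist":0,"jaw":0},{"tx":-0.0002,"ty":0.003,"tz":0,"twist":0,"jaw":0},{"tx":-0.0002,"ty":0.003,"tz":0,"twist":0,"jaw":0}]'
```

```text
t: 7.15
tool_pos: [0.5022, 0.0894, 0.0812]
orientation: [0.002, 0.676, 0.737, 0.002]
force: [0.2, -4.3, 5.4]
opening: -0.0003
```

```bash
python3 -m jog '[{"tx":-0.0001,"ty":0.001,"tz":0,"twist":0,"jaw":0},{"tx":-0.0001,"ty":0.002,"tz":0,"twist":0,"jaw":0},{"tx":-0.0002,"ty":0.003,"tz":0,"twist":0,"jaw":0},{"tx":-0.0002,"ty":0.003,"tz":0,"twist":0,"jaw":0}]'
python3 look.py e wrist:pill_box:-.09:.19; python3 -c "
import cv2;i=cv2.imread('pics/wrist_e.png');cv2.imwrite('pics/we2.png',cv2.resize(i[170:350,280:500],None,fx=3.3,fy=3.3))"
```

```text
t: 7.48
tool_pos: [0.5022, 0.0904, 0.0812]
orientation: [0.003, 0.676, 0.737, 0.001]
force: [0.0, -8.4, 5.7]
opening: -0.0002
tcp [-0.0881  0.1514] 0.08122416889593778
wrist pill_box 0.91 9201 local [-0.0863  0.1942] yaw -0.03 rms 4.04
```

View pics/we2.png

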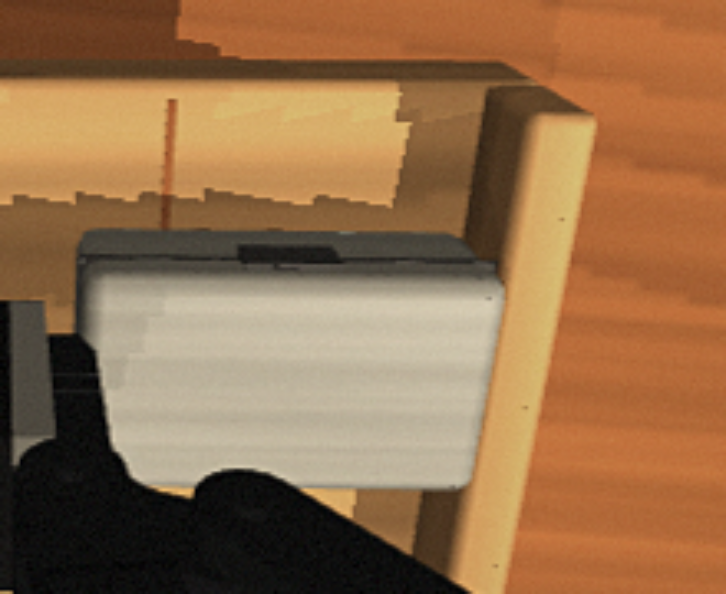

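The force rose and the motion stalled, so the box is against the +y rail and visibly flush. I'll back off, lift, and go behind the magnifier with the jaw open.

```bash
python3 -m jog '[{"tx":0.0017,"ty":-0.02,"tz":0,"twist":0,"jaw":0},{"tx":0.0035,"ty":-0.04,"tz":0.01,"twist":0,"jaw":0},{"tx":0.0035,"ty":-0.04,"tz":0.05,"twist":0,"jaw":0},{"tx":0.0035,"ty":-0.04,"tz":0.09,"twist":0,"jaw":1},{"tx":0.01,"ty":-0.045,"tz":0.12,"twist":0,"jaw":1},{"tx":0.04,"ty":-0.055,"tz":0.125,"twist":0,"jaw":1},{"tx":0.075,"ty":-0.07,"tz":0.125,"twist":0,"jaw":1},{"tx":0.11,"ty":-0.085,"tz":0.125,"twist":0,"jaw":1},{"tx":0.145,"ty":-0.1,"tz":0.125,"twist":0,"jaw":1},{"tx":0.18,"ty":-0.11,"tz":0.125,"twist":0,"jaw":1},{"tx":0.196,"ty":-0.11,"tz":0.125,"twist":0,"jaw":1},{"tx":0.196,"ty":-0.11,"tz":0.11,"twist":0,"jaw":1}]'
python3 look.py f wrist:magnifier:.0154:.0246 wrist:pill_box:-.09:.19 side:magnifier:.0154:.0246
```

```text
t: 8.58
tool_pos: [0.7025, -0.0192, 0.1921]
orientation: [0.004, 0.676, 0.737, 0.003]
force: [-0.2, 1.0, -0.3]
opening: 0.0855
tcp [0.102  0.0249] 0.1921010405426313
wrist magnifier 0.65 23501 local [0.0167 0.0248] yaw 9.29 rms 0.51
wrist pill_box none
side magnifier 0.85 1385 local [0.0168 0.0236] yaw 9.3 rms 0.56
```

View pics/wrist_f.png

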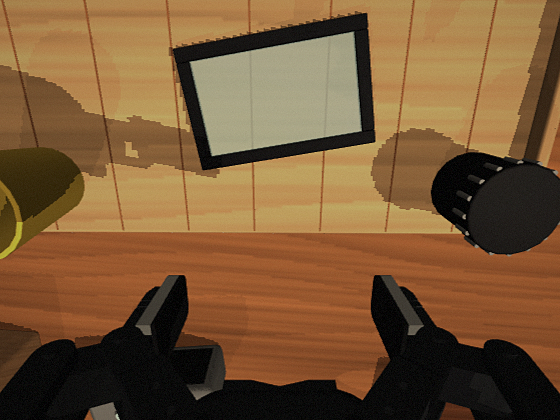

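The wrist view shows the magnifier at about (275,90), and the fingers at y = 275 to 330 have a clear corridor between the cup at left and the jar at right. The fit agrees with before: local (17, 25) mm, yaw 9.3°. Now I descend behind it.

```bash
python3 -m jog '[{"tx":-0.003,"ty":0,"tz":-0.035,"twist":0,"jaw":1},{"tx":-0.003,"ty":0,"tz":-0.07,"twist":0,"jaw":1},{"tx":-0.003,"ty":0,"tz":-0.1,"twist":0,"jaw":1},{"tx":-0.003,"ty":0,"tz":-0.118,"twist":0,"jaw":1},{"tx":-0.003,"ty":0,"tz":-0.124,"twist":0,"jaw":1},{"tx":-0.003,"ty":0,"tz":-0.126,"twist":0,"jaw":1},{"tx":-0.003,"ty":0,"tz":-0.126,"twist":0,"jaw":1},{"tx":-0.003,"ty":0,"tz":-0.126,"twist":0,"jaw":1}]'
```

```text
t: 9.5
tool_pos: [0.6957, -0.0185, 0.067]
orientation: [0.003, 0.676, 0.737, 0.002]
force: [0.5, 0.2, 0.3]
opening: 0.0852
```

```bash
python3 -m jog '[{"tx":0,"ty":0,"tz":-0.002,"twist":0,"jaw":1},{"tx":0,"ty":0,"tz":-0.004,"twist":0,"jaw":1},{"tx":0,"ty":0,"tz":-0.006,"twist":0,"jaw":1},{"tx":0,"ty":0,"tz":-0.007,"twist":0,"jaw":1},{"tx":0,"ty":0,"tz":-0.007,"twist":0,"jaw":1}]'
python3 look.py g wrist:magnifier:.0154:.0246
```

```text
t: 9.92
tool_pos: [0.6955, -0.0185, 0.0599]
orientation: [0.003, 0.676, 0.737, 0.002]
force: [0.2, -0.8, 0.1]
opening: 0.085
tcp [0.0952 0.0262] 0.059873002497370015
wrist magnifier 0.61 85106 local [0.0239 0.0241] yaw 0.73 rms 10.7
```

View pics/wrist_g.png

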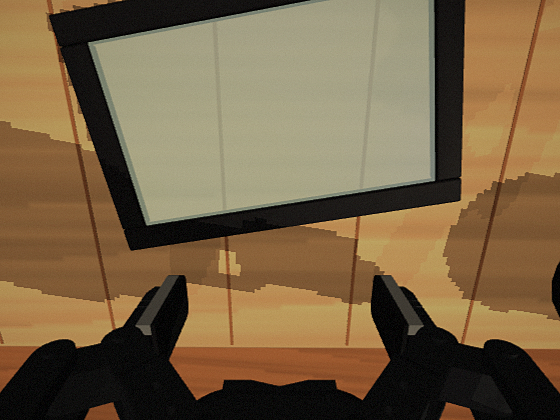

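```bash
python3 -m jog '[{"tx":-0.007,"ty":-0.0006,"tz":0,"twist":0,"jaw":1},{"tx":-0.014,"ty":-0.0012,"tz":0,"twist":0,"jaw":1},{"tx":-0.021,"ty":-0.0018,"tz":0,"twist":0,"jaw":1},{"tx":-0.028,"ty":-0.0024,"tz":0,"twist":0,"jaw":1},{"tx":-0.035,"ty":-0.003,"tz":0,"twist":0,"jaw":1},{"tx":-0.042,"ty":-0.0036,"tz":0,"twist":0,"jaw":1},{"tx":-0.049,"ty":-0.0042,"tz":0,"twist":0,"jaw":1},{"tx":-0.056,"ty":-0.0048,"tz":0,"twist":0,"jaw":1},{"tx":-0.063,"ty":-0.0054,"tz":0,"twist":0,"jaw":1},{"tx":-0.07,"ty":-0.006,"tz":0,"twist":0,"jaw":1},{"tx":-0.077,"ty":-0.0067,"tz":0,"twist":0,"jaw":1},{"tx":-0.084,"ty":-0.0073,"tz":0,"twist":0,"jaw":1}]'
python3 look.py h wrist:-:0:0 scene:magnifier:-.05:.025
```

```text
t: 11.02
tool_pos: [0.6111, -0.0259, 0.0601]
orientation: [0.003, 0.676, 0.737, 0.002]
force: [0.5, 0.3, 0.1]
opening: 0.0855
tcp [0.0104 0.0261] 0.06006351806355106
scene magnifier 0.96 570 local [-0.0461  0.0339] yaw 6.64 rms 3.71
```

View pics/wrist_h.png

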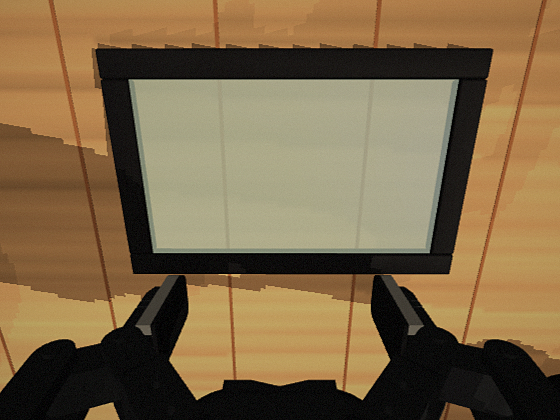

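The magnifier now sits square against both fingertips (back edge level at row 274). I'll measure it, then continue.

```bash
python3 look.py h2 wrist:magnifier:-.045:.026
python3 -m jog '[{"tx":-0.006,"ty":-0.0005,"tz":0,"twist":0,"jaw":1},{"tx":-0.012,"ty":-0.001,"tz":0,"twist":0,"jaw":1},{"tx":-0.018,"ty":-0.0016,"tz":0,"twist":0,"jaw":1},{"tx":-0.024,"ty":-0.0021,"tz":0,"twist":0,"jaw":1},{"tx":-0.03,"ty":-0.0026,"tz":0,"twist":0,"jaw":1},{"tx":-0.036,"ty":-0.0031,"tz":0,"twist":0,"jaw":1},{"tx":-0.041,"ty":-0.0035,"tz":0,"twist":0,"jaw":1},{"tx":-0.046,"ty":-0.004,"tz":0,"twist":0,"jaw":1},{"tx":-0.051,"ty":-0.0044,"tz":0,"twist":0,"jaw":1},{"tx":-0.055,"ty":-0.0048,"tz":0,"twist":0,"jaw":1},{"tx":-0.058,"ty":-0.005,"tz":0,"twist":0,"jaw":1},{"tx":-0.06,"ty":-0.0052,"tz":0,"twist":0,"jaw":1}]'
python3 look.py i wrist:magnifier:-.105:.026
```

```text
tcp [0.0103 0.0261] 0.059973117977540645
wrist magnifier 0.68 81862 local [-0.0478  0.0322] yaw -0.08 rms 0.81
t: 12.27
tool_pos: [0.5515, -0.031, 0.0601]
orientation: [0.003, 0.676, 0.737, 0.002]
force: [1.6, -0.4, -0.3]
opening: 0.0854
tcp [-0.0494  0.0262] 0.06005289336133232
wrist magnifier 0.86 80671 local [-0.106  0.032] yaw -0.07 rms 0.75
```

View pics/wrist_i.png

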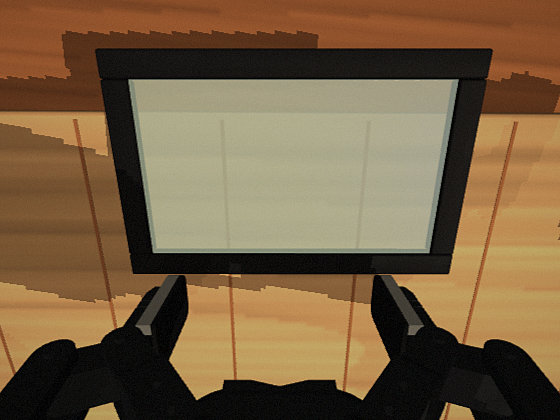

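```bash
cat > rel.py <<'E'
from h import *
t=np.load('tray.npy')
def loc(P):
    c,sn=np.cos(t[2]),np.sin(t[2]);d=np.array(P[:2])-t[:2];return np.round([c*d[0]+sn*d[1],-sn*d[0]+c*d[1]],4)
c=cams.read_camera('wrist');g=cv2.GaussianBlur(c['img'],(3,3),0).astype(float)
for u in(60,80,500,530):  # tray edge left/right of magnifier
    col=g[60:150,u,1];d=np.diff(col);k=np.argmax(np.abs(d))+60.5;print('edge',u,k,loc(ray(c,(u,k),.07)))
for u in(150,220,300,380,440):
    col=g[30:70,u,0];k=np.argmin(np.diff(col))+30.5;print('front',u,k,'top',loc(ray(c,(u,k),.077)),'bot',loc(ray(c,(u,k),.07)))
M=np.array(c['camera_from_world']);print('cam',loc((-M[:3,:3].T@M[:3,3])))
E
python3 rel.py
```

```text
edge 60 111.5 [-0.1295 -0.0597]
edge 80 111.5 [-0.1295 -0.0518]
edge 500 114.5 [-0.1282  0.1144]
edge 530 114.5 [-0.1282  0.1263]
front 150 47.5 top [-0.1513 -0.0185] bot [-0.1522 -0.021 ]
front 220 47.5 top [-0.1512  0.0062] bot [-0.1522  0.005 ]
front 300 47.5 top [-0.1512  0.0344] bot [-0.1521  0.0348]
front 380 47.5 top [-0.1512  0.0626] bot [-0.1521  0.0645]
front 440 47.5 top [-0.1511  0.0837] bot [-0.1521  0.0868]
cam [-0.1342  0.0273]
```

In the wrist view the tray edge is at rows 112–114 and the magnifier's front at row 47.5. The overhang is about 22 mm with roughly 0.4° of skew. I'll push 8 mm more, slowly, with a slight turn.

```bash
python3 -m jog '[{"tx":-0.0015,"ty":-0.0001,"tz":0,"twist":-0.001,"jaw":1},{"tx":-0.003,"ty":-0.0003,"tz":0,"twist":-0.003,"jaw":1},{"tx":-0.0045,"ty":-0.0004,"tz":0,"twist":-0.005,"jaw":1},{"tx":-0.006,"ty":-0.0005,"tz":0,"twist":-0.006,"jaw":1},{"tx":-0.007,"ty":-0.0006,"tz":0,"twist":-0.006,"jaw":1},{"tx":-0.008,"ty":-0.0007,"tz":0,"twist":-0.006,"jaw":1},{"tx":-0.008,"ty":-0.0007,"tz":0,"twist":-0.006,"jaw":1}]'
python3 rel.py; python3 look.py j wrist:magnifier:-.114:.03
```

```text
t: 13.0
tool_pos: [0.5431, -0.0316, 0.0598]
orientation: [0.002, 0.678, 0.735, 0.001]
force: [0.8, -0.1, 0.3]
opening: 0.0854
edge 60 140.5 [-0.127  -0.0618]
edge 80 134.5 [-0.1293 -0.0531]
edge 500 134.5 [-0.1282  0.1166]
edge 530 134.5 [-0.1281  0.1286]
front 150 47.5 top [-0.1598 -0.0179] bot [-0.1608 -0.0204]
front 220 47.5 top [-0.1596  0.0068] bot [-0.1606  0.0057]
front 300 47.5 top [-0.1594  0.035 ] bot [-0.1604  0.0354]
front 380 47.5 top [-0.1592  0.0632] bot [-0.1601  0.0651]
front 440 47.5 top [-0.1591  0.0843] bot [-0.16    0.0874]
cam [-0.1424  0.0278]
tcp [-0.0578  0.0262] 0.059827052368367634
wrist magnifier 0.62 80617 local [-0.1143  0.0324] yaw -0.42 rms 0.67
```

The edge and the front are now parallel, and the overhang reads 29.4–30.7 mm. I'll back away, lift, and verify.

```bash
python3 -m jog '[{"tx":0.005,"ty":0.0004,"tz":0,"twist":0,"jaw":1},{"tx":0.015,"ty":0.0013,"tz":0,"twist":0,"jaw":1},{"tx":0.025,"ty":0.002,"tz":0.01,"twist":0,"jaw":1},{"tx":0.025,"ty":0.002,"tz":0.045,"twist":0,"jaw":1},{"tx":0.025,"ty":0.002,"tz":0.085,"twist":0,"jaw":1},{"tx":0.025,"ty":0.002,"tz":0.125,"twist":0,"jaw":1},{"tx":0.025,"ty":0.002,"tz":0.165,"twist":0,"jaw":1},{"tx":0.025,"ty":0.002,"tz":0.2,"twist":0,"jaw":1},{"tx":0.025,"ty":0.002,"tz":0.2,"twist":0,"jaw":1}]'
python3 look.py k wrist:magnifier:-.114:.03 wrist:pill_box:-.088:.19 scene:magnifier:-.114:.03 scene:pill_box:-.088:.19 side:magnifier:-.114:.03 side:pill_box:-.088:.19
```

```text
t: 13.9
tool_pos: [0.573, -0.0301, 0.2677]
orientation: [0.007, 0.678, 0.735, 0.006]
force: [1.9, -0.8, -0.8]
opening: 0.0857
tcp [-0.0279  0.0252] 0.26774491351872715
wrist magnifier 0.86 14242 local [-0.1137  0.0324] yaw -0.39 rms 0.4
wrist pill_box 0.92 2649 local [-0.0872  0.1947] yaw -0.77 rms 0.97
scene magnifier 0.92 908 local [-0.1151  0.0329] yaw 0.12 rms 0.48
scene pill_box 0.72 247 local [-0.0873  0.1881] yaw 6.42 rms 1.37
side magnifier 0.92 1450 local [-0.1146  0.031 ] yaw -0.22 rms 0.46
side pill_box none
```

View pics/wrist_k.png

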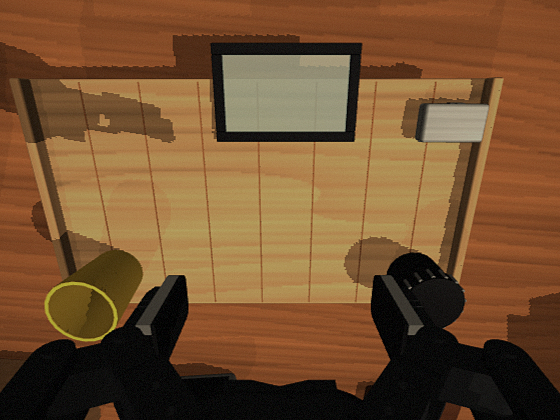

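View pics/scene_k.png

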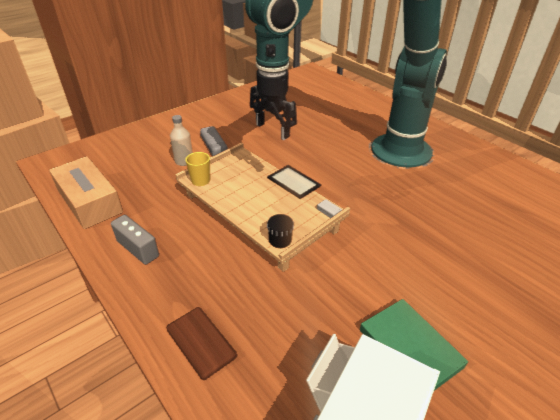

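```bash
python3 - <<'E'
import cv2
i=cv2.imread('pics/wrist_k.png');cv2.imwrite('pics/k2.png',cv2.resize(i[30:170,390:530],None,fx=4,fy=4,interpolation=2))
E
python3 rel.py >/dev/null; python3 - <<'E'
from h import *
t=np.load('tray.npy')
def loc(P):
    c,sn=np.cos(t[2]),np.sin(t[2]);d=np.array(P[:2])-t[:2];return np.round([c*d[0]+sn*d[1],-sn*d[0]+c*d[1]],4)
c=cams.read_camera('wrist');g=cv2.GaussianBlur(c['img'],(3,3),0).astype(float)
for u in(120,180,390,405): 
    d=np.diff(g[65:95,u,1]);k=np.argmax(d)+65.5;print('edge',u,k,loc(ray(c,(u,k),.07)))
for u in(230,280,340):
    d=np.diff(g[32:60,u,0]);k=np.argmin(d)+32.5;print('front',k,loc(ray(c,(u,k),.077)))
E
```

```text
edge 120 87.5 [-0.1293 -0.1263]
edge 180 87.5 [-0.1289 -0.0685]
edge 390 87.5 [-0.1275  0.1335]
edge 405 87.5 [-0.1274  0.1479]
front 43.5 [-0.1655 -0.0172]
front 42.5 [-0.166  0.028]
front 50.5 [-0.159   0.0826]
```

View pics/k2.png

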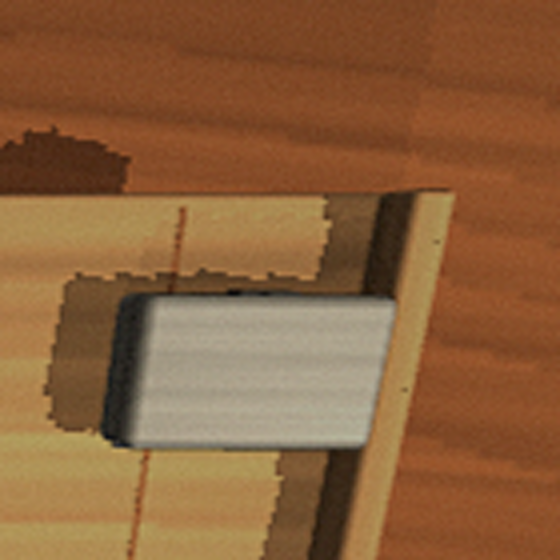

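The pill box is flush to the rail and the overhang checks agree. I'll hand in.

```bash
python3 -c "
from rig import r,readout
print(readout.read_state()['t']);print(r.hand_in())"
```

```text
14.45
the job is handed in; nothing more can be done
None
```

I did the job in the order asked and handed it in at about 14.5 s.

**Pill box:** I pushed it along the front with shut fingertips to the +y (left) end rail. At the rail the force rose and the motion stalled, and the close-up shows it flush. Nothing was lifted.

**Magnifier:** I squared it with the two open fingertips on its back edge and pushed it out, then backed off and lifted clear. My last checks put the overhang at 30.1 mm (scene camera), 29.6 mm (side camera) and about 29.9 mm (wrist camera against the edge it sees). Skew to the tray is within about 0.4°. By eye, the cup, jar, bottle, case and book look unmoved in the last scene picture; I did not re-measure them.

**Checks that failed or disagreed:**
- **Pill box position:** the wrist camera put its centre at 195 mm and the scene camera at 188 mm, where 190 mm is expected. I relied on the rail contact and the flush picture.
- **Pill box yaw:** the low-resolution scene fit gave an implausible 6° yaw, while the wrist camera gave -0.8°.
- **Pill box from the side camera:** it was not found there.
- **Magnifier front line:** a last edge scan gave front-line values scattered from -159 to -166 mm. I put that down to the shadow and the arm still settling and did not use it.
- **Push force:** I saw up to about 9 N sideways and 13 N upward on the fingers while pushing the box.

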